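Set the plaster shaker to its third click

ROBOT

A 6-joint arm with a two-finger parallel gripper is mounted at the origin on a cart in front of the work surface, level with it; the furniture and walls round the work are solid. World frame = base frame: x ahead of the robot, y to its left, z up, the work surface at z = 0. Lengths are in m, angles in rad, forces in N, time in s.
With the tool pointing down it reaches from about 0.3 to 0.875 m from the base axis. Payload 6.4 kg.
Tool frame: the origin (TCP) lies between the finger pads; the fingertips stand 11 mm ahead of it and the grasp point (between the pads) lies 8 mm behind it (ctrl.tcp_to_tips is the y of the fingertips in the tool frame, in m); y points along the fingers, x is the direction in which the jaws open and shut, and the axes are right-handed (so a half turn about y gives the same grasp; the last joint's range is limited). The gripper opens to 85 mm and grips with 20 to 120 N. Pads are 22 mm wide; open, the fingers measure 114 mm over their backs; the gripper's body (76 mm by 85 mm) begins 54 mm behind the grasp point. The pads swing forward as they close: fully open they stand 13 mm farther back than shut.
Start: joints at [1.059, 0.181, 1.607, -0, 1.354, -0.206], TCP at [0.173, 0.548, 0.242] pointing down, gripper open.
Joint ranges: [-2.99, 2.99], [-0.89, 2.07], [0.3, 2.58], [-1.14, 4.28], [0, 2.63], [-3.12, 3.12]. Speed limits (rad/s): [2.57, 2.57, 3.01, 3.14, 3.14, 3.14].

INTERFACE

Orientations are given as a unit quaternion [w, x, y, z].
In Python, from bench import ctrl gives the robot as it stands.
- The arm moves only by the tool apply_moves, never from a script. Its argument "plan" is text: rows parted by semicolons, each of 7 numbers parted by spaces: the shift along the tool's x, y, z each as a share of 0.05 m, from -1 to 1, then the turn, a rotation vector about the tool's x, y, z each as a share of 0.12 rad, from -1 to 1, then the opening, from 0 (shut) to 1 (fully open). In form: dx dy dz wx wy wz claw; .... A call has exactly 5 rows; each row shifts and turns the commanded pose from where the row before left it, along the tool's axes as they then stand; what a row does not reach is not made up. A row lasts 1/10 s, in which the tool goes at most 50 mm and 8.59 degrees, less where a joint would pass 70% of its speed; a pose out of reach is approached as far as the arm can. A call with a number of a shift or a turn outside -1 to 1 is refused whole. A call with a gripper value outside its range is refused whole. The fingers move at their own pace and stop on an object; the grip force is fixed at half the most. Time passes only in rows, so rows that do not move let the fingers close, or fill a call up. It gives the time, the measured TCP pose, the force and the opening at its end, in the units of the state.
- ctrl.get_obs(): the state, without advancing time (a new reading comes with each control period).
- ctrl.camera(name): name is "scene" or "top" or "wrist"; returns the picture (400x640x3 uint8, red, green, blue); there is no depth.
- ctrl.get_calibration(name): a dict with "intrinsics" (3x3 intrinsics, pixels), "k1" (the pictures are not rectified: a ray, as slopes to the right and down, at radius r is drawn at 1 + k1 r^2 times it, then the intrinsics apply), "R" (3x3) and "t" (3): a world point X has camera coordinates R X + t. Camera axes: x right, y down, z forward; pixel columns grow to the right and rows downward; lengths in m; the calibration is good to about 2 mm. A picture is of the moment at which its call begins: read the wrist's pose just before it. get_calibration takes no time and is no camera call; for the wrist camera it gives the pose at the moment of the call.
- ctrl.hand_in(): hands the job in, once; it reports no verdict.
Trained networks look in the newest picture that a camera, given by its name, has taken for a name from the list of things; names that differ only in an ending like _2 or _b are one class to them, and where a whole thing is asked for, a point or a joint stands for the part that bears it (a point fixed in the world has none). Each returns a list of dicts, best first, with "score" (0 to 1); they miss things now and then, are a little off and sometimes report something else, mostly with a low value. They report only what shows in the picture. A call takes as long as a camera call.
- ctrl.recognise(camera, target): "point" ([x, y, z] in m, in world coordinates, good to about 4 mm: the middle of the surface that is visible of it).
The state is a dict: "time_s": time; "q": joint angles; "dq": joint speeds; "joint_efforts": joint torques, N m; "eef_pos": TCP position; "eef_rot": TCP orientation; "wrist_force": force on the tool from outside, world axes, zero at the start; "torque": the same for the moment, N m; "opening": opening from 0.0 (shut) to 1.0 (fully open).
Only numpy, scipy, OpenCV 4.12 (cv2) and the standard library are available. Lean on these libraries where they do the work, as an engineer would, in place of code of your own. Each camera call takes 0.05 s, during which the arm holds its last target.

TASK

Set the strength of the plaster shaker: with a fingertip, push its black lever gently all the way back to the home stop at the red dot, then push it out again three clicks, counting by feel, and leave it sitting in the third notch, with the fingers clear. Do not run past the third notch, only push the lever without pinching it, and leave the other things where they are.

Things in the scene. Friction and masses are not known exactly. Their poses are not given: they have to be found in the camera images.
- shaker: plaster shaker, fixed: white housing 150 (x) by 180 (y) mm, flat top 54 mm above the cabinet; black rubber table on the back half, top at 65 mm. Origin: centre of the underside, z up, -x is the front (towards the robot). The lever slot runs along the shaker's y at x = -50 mm, in a grey panel flush with the top; a blue wedge mark beside it widens towards +y.
- home_dot (a point): red dot on the shaker's panel at the slot's home end (-y, the robot's right), 55 mm above the cabinet, at x = -61, y = -50 mm of the shaker.
- strength_lever (a joint): lever travel along the shaker's +y, m. 0 = home notch (lever at y = -35 mm of the shaker), end stop at -0.002. Notches every 14 mm: third at 0.042, fifth and last 0.070. Starts about the first or second. Up to 6 N pushes it over the crest half-way between notches; it then jumps by itself into the next notch, ahead of the finger, and the push drops to nothing: one click. It stays in a notch.
- lever_top (a point): centre of the lever's top, marked by a yellow line. The lever is an upright black block 24 mm across the slot (x), 14 mm along the slot (y), from 56 to 81 mm above the cabinet; this point is 81.5 mm up.
- impression_tray: perforated grey metal impression tray, 100x68x17 mm, lying loose on the shaker's rubber table. Bystander, loose; origin at the centre of its underside
- bottle_amber: small brown bottle with black cap, 36 mm across, 78 mm high, in the back row. Bystander, loose; origin at the centre of its underside
- bottle_red: small white bottle with red band and pointed cap, 40 mm across, 98 mm high, in the back row. Bystander, loose; origin at the centre of its underside
- cotton_jar: pale jar with knobbed lid, 69 mm across, 104 mm high, on the right at the back. Bystander, loose; origin at the centre of its underside
- beaker: cream-coloured cup, 78 mm across, 111 mm high, on the right. Bystander, loose; origin at the centre of its underside
- bur_block: yellow-brown block with small burs standing in it, 32x70x38 mm, on the right. Bystander, loose; origin at the centre of its underside
- plaster_spatula: spatula with wooden handle, 221 mm long, 18 mm high, lying in front near the robot. Bystander, loose; origin at the centre of its underside
- paste_tube: white tube with blue cap, 136 mm long, 26 mm high, lying on the left. Bystander, loose; origin at the centre of its underside

How it is judged:
On the way, in this order (a step that is already met when the one before it is completed fails the run):
1. the lever is pushed back into its home notch (joint below 3.5 mm) (value of joint strength_lever below 0.0035 m), for 0.2 s.
2. the lever has come to the third notch (42 mm, within 3.5 mm) (value of joint strength_lever between 0.0385 and 0.0455 m), for 0.3 s.
At the end, for the whole second after the job is handed in: The lever rests in its third notch: joint value 0.042 m within 3.5 mm, and still (all of step 2 and velocity of joint strength_lever between -0.003 and 0.003 m/s); the robot touches nothing.
It fails at once if the lever runs past the third notch (beyond 50.4 mm) (value of joint strength_lever above 0.0504 m).
It fails at once if the lever is pinched: the fingers press both its sides at once (over 1.5 N each) ((contact force between the fingers and strength_lever_c0 above 1.5 N and contact force between the fingers and strength_lever_c1 above 1.5 N) or (contact force between the fingers and strength_lever_c2 above 1.5 N and contact force between the fingers and strength_lever_c3 above 1.5 N)).
It fails at once if the lever is pushed harder than 30 N (contact force between the fingers and strength_lever above 30 N).
It fails at once if a bystander on the cabinet is moved more than 20 mm (distance of any of impression_tray, bottle_amber, bottle_red, cotton_jar, beaker, bur_block, plaster_spatula, paste_tube from where it was at the start of the episode above 0.02 m).
It also fails if it takes over 64 s, if anything falls off the work surface, if the arm or the gripper's body presses on something with over 40 N, if the wrist force passes 120 N, or if a joint passes its speed limit or range.

## Working session

There is one attempt and no reset: what is moved stays moved. The work goes in short steps, Python scripts to look and compute and a tool call to move; the robot and the scene stay as the last step left them, time stands still between calls to the robot, and variables do not carry over. Pictures are saved under pics/ and viewed, and the job is handed in when it is done.

Besides the shell and the picture viewer there is one more tool, called after "Emit:" as name(argument=value, ...), one argument or row to a line, values as JSON. apply_moves: Moves the arm, as the interface text tells. Shift numbers are shares of 0.05 m and turn numbers shares of 0.12 rad, none past 1 either way. Its arguments: {"type":"object","properties":{"plan":{"type":"string"}},"required":["plan"]}

```bash
mkdir -p pics; ls; python3 - <<'E'
from bench import ctrl
import cv2
o=ctrl.get_obs()
for k,v in o.items(): print(k,v)
print(ctrl.tcp_to_tips)
for c in("scene","top","wrist"):
    cv2.imwrite(f"pics/a_{c}.png",ctrl.camera(c)[:,:,::-1])
for c in("scene","top"):
    for t in("lever_top","home_dot","shaker","strength_lever"):
        try:
            r=ctrl.recognise(c,t); print(c,t,r[:2])
        except Exception as e: print(c,t,e)
E
```

```text
pics
time_s 0.0
q [ 1.05870756e+00  1.81545345e-01  1.60798362e+00  9.54136812e-06
  1.35379804e+00 -2.06267032e-01]
dq [ 1.65128773e-03 -1.08124451e-03 -5.94864881e-05 -1.36992808e-03
 -1.61435607e-03  4.36257161e-04]
joint_efforts [ 6.96326770e-04 -4.44879341e+01 -3.51337945e+01 -1.63883615e-04
  9.13036958e-03  4.43673139e-05]
eef_pos [0.17282092 0.54786795 0.2413935 ]
eef_rot [-0.57007349  0.57057451  0.41744768 -0.41856705]
wrist_force [ 0.03599929  0.31481265 -0.7973407 ]
torque [ 0.01209408 -0.03795497  0.06298394]
opening 0.9966896818242569
0.011
scene lever_top []
scene home_dot [{'point': [0.5339, 0.1021, 0.055], 'score': 0.74}]
scene shaker [{'point': [0.5373, 0.0953, 0.0537], 'score': 0.91}]
scene strength_lever []
top lever_top [{'point': [0.6798, 0.2567, 0.0599], 'score': 0.72}, {'point': [0.5072, 0.1255, 0.0856], 'score': 0.52}]
top home_dot [{'point': [0.5444, 0.1344, 0.0581], 'score': 0.94}]
top shaker [{'point': [0.5469, 0.1301, 0.0561], 'score': 0.85}]
top strength_lever [{'point': [0.5051, 0.1187, 0.0819], 'score': 0.61}, {'point': [0.5544, -0.088, 0.0725], 'score': 0.46}]
```

View pics/a_scene.png

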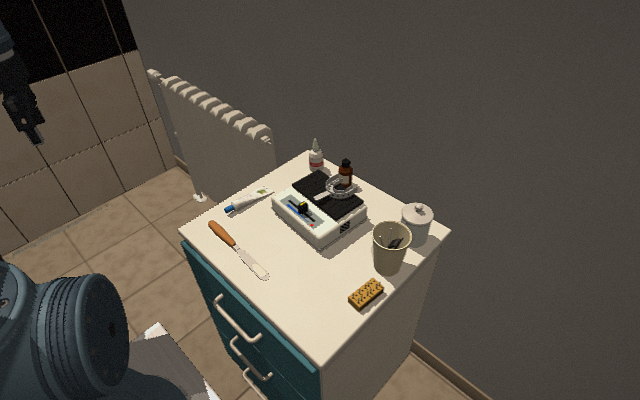

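View pics/a_top.png

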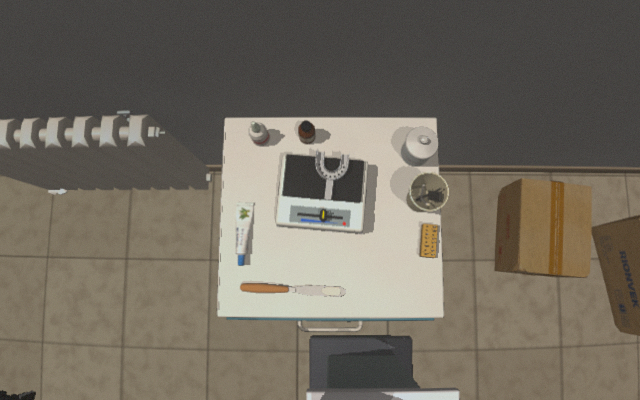

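View pics/a_wrist.png

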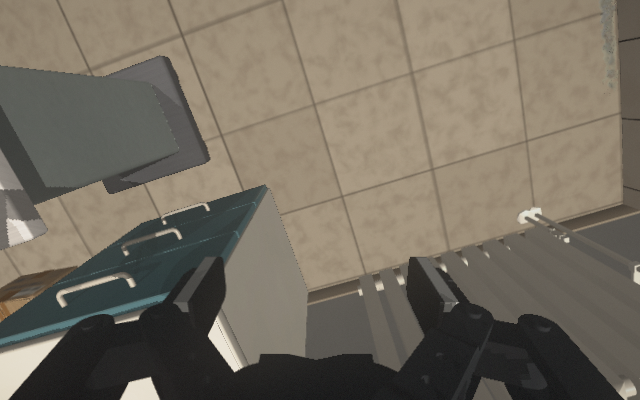

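The top picture shows the shaker at columns 277–368 and rows 152–232. The lever with its yellow line is near (323,215), the red dot near (344,223), and the tray near (331,170). I'll measure these in an enlarged crop.

```bash
cat > h.py <<'E'
from bench import ctrl
import numpy as np, cv2
def ray(cal,u,v):
    K=np.array(cal["intrinsics"],float);k1=cal["k1"]
    p=cv2.undistortPoints(np.array([[[u,v]]],float),K,np.array([k1,0,0,0,0.]))[0,0]
    R=np.array(cal["R"]);t=np.array(cal["t"])
    return -R.T@t, R.T@np.array([p[0],p[1],1])
def at_z(cal,u,v,z):
    c,d=ray(cal,u,v); return c+d*(z-c[2])/d[2]
def proj(cal,X):
    R=np.array(cal["R"]);t=np.array(cal["t"])
    r,_=cv2.Rodrigues(R)
    return cv2.projectPoints(np.array(X,float).reshape(-1,1,3),r,t,np.array(cal["intrinsics"],float),np.array([cal["k1"],0,0,0,0.]))[0][:,0]
E
python3 - <<'E'
import cv2,numpy as np
im=cv2.imread("pics/a_top.png")
cv2.imwrite("pics/b_top.png",cv2.resize(im[145:240,270:375],None,fx=6,fy=6,interpolation=cv2.INTER_NEAREST))
im=cv2.imread("pics/a_scene.png")
cv2.imwrite("pics/b_scene.png",cv2.resize(im[160:250,265:375],None,fx=6,fy=6,interpolation=cv2.INTER_NEAREST))
E
```

```text
(no output)
```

View pics/b_top.png

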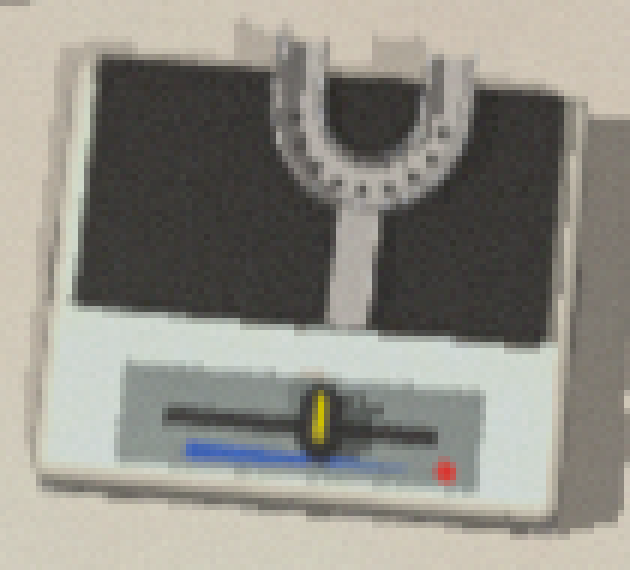

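View pics/b_scene.png

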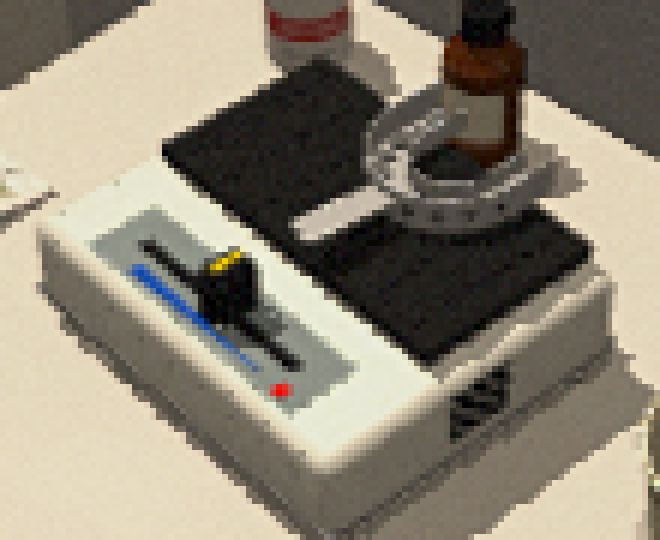

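```bash
python3 - <<'E'
from h import *
np.set_printoptions(precision=4,suppress=True)
ct=ctrl.get_calibration("top");cs=ctrl.get_calibration("scene")
T=lambda x,y,z:at_z(ct,x/6+270-.42,y/6+145-.42,z)
S=lambda x,y,z:at_z(cs,x/6+265-.42,y/6+160-.42,z)
s0,s1=T(437,437,.054),T(163,413,.054)
d=s1-s0;print("slot top",s0,s1,np.linalg.norm(d),"yaw",np.arctan2(-d[0],d[1]))
a,b=S(298,366,.054),S(143,245,.054);d=b-a
print("slot scene",a,b,np.linalg.norm(d),np.arctan2(-d[0],d[1]))
print("dot",T(446,471,.055),S(282,391,.055))
print("lev",T(320,417,.0815),S(225,262,.0815))
r=[T(97,57,.065),T(567,95,.065),T(543,347,.065),T(75,303,.065)]
print(np.array(r)); 
d=r[0]-r[1];print(np.linalg.norm(d),np.arctan2(-d[0],d[1]));d=r[3]-r[2];print(np.linalg.norm(d),np.arctan2(-d[0],d[1]))
dm=(T(446,471,.055)+S(282,391,.055))/2; lv=(T(320,417,.0815)+S(225,262,.0815))/2
for yaw in(-.08,-.1,-.06,.08):
  c,s=np.cos(yaw),np.sin(yaw);R=np.array([[c,-s],[s,c]])
  o=dm[:2]-R@[-.061,-.05]; print(yaw,o,"lever local",R.T@(lv[:2]-o))
E
```

```text
slot top [0.5029 0.0848 0.054 ] [0.5109 0.1772 0.054 ] 0.09275369319543068 yaw -0.0860076693490446
slot scene [0.5055 0.085  0.054 ] [0.5108 0.1748 0.054 ] 0.08993176580567429 -0.058974436409554645
dot [0.4913 0.0819 0.055 ] [0.492  0.0798 0.055 ]
lev [0.5061 0.1239 0.0815] [0.5066 0.1225 0.0815]
[[0.6318 0.2006 0.065 ]
 [0.6186 0.0405 0.065 ]
 [0.5319 0.0496 0.065 ]
 [0.5466 0.2065 0.065 ]]
0.16063302638307034 -0.08222458211250452
0.15754322634538115 -0.09334405596475688
-0.08 [0.5564 0.1258] lever local [-0.0497 -0.0066]
-0.1 [0.5573 0.1245] lever local [-0.0506 -0.0063]
-0.06 [0.5555 0.1271] lever local [-0.0489 -0.0068]
0.08 [0.5484 0.1355] lever local [-0.043  -0.0089]
```

```bash
cat >> h.py <<'E'
from scipy.spatial.transform import Rotation as Ro
def pose():
    o=ctrl.get_obs();w,x,y,z=o["eef_rot"]
    return np.array(o["eef_pos"]),Ro.from_quat([x,y,z,w]),o
YAW=-0.085
def goal(target,Rg):
    p,R,o=pose()
    print("shift shares",R.inv().apply(np.array(target)-p)/.05,"turn shares",(R.inv()*Rg).as_rotvec()/.12)
def local(p):
    c,s=np.cos(YAW),np.sin(YAW);O=np.array([.5566,.1255])
    return np.r_[np.array([[c,s],[-s,c]])@(np.array(p)[:2]-O),p[2]]
def world(l):
    c,s=np.cos(YAW),np.sin(YAW);O=np.array([.5566,.1255])
    return np.r_[np.array([[c,-s],[s,c]])@np.array(l)[:2]+O,l[2]]
E
python3 - <<'E'
from h import *
np.set_printoptions(precision=3,suppress=True)
p,R,o=pose();print(R.as_matrix())
c=ctrl.get_calibration("wrist");print("cam offset in tool",R.inv().apply(-np.array(c["R"]).T@c["t"]-p), R.inv().apply(np.array(c["R"])[2]))
t=world([-.05,.05,.242]);print(t)
for name,a in (("x along +X",YAW),("x along +y",YAW+np.pi/2),("-x",YAW+np.pi),("-y",YAW-np.pi/2)):
    x=np.array([np.cos(a),np.sin(a),0]);y=np.array([0,0,-1.]);z=np.cross(x,y)
    print(name);goal(t,Ro.from_matrix(np.c_[x,y,z]))
E
```

```text
[[ 0.301  0.    -0.954]
 [ 0.954 -0.     0.301]
 [-0.    -1.    -0.   ]]
cam offset in tool [-0.001 -0.132  0.077] [ 0.     0.955 -0.298]
[0.511 0.18  0.242]
x along +X
shift shares [-4.998  0.006 -8.665] turn shares [ 0.   11.25 -0.  ]
x along +y
shift shares [-4.998  0.006 -8.665] turn shares [ 0.   -1.84 -0.  ]
-x
shift shares [-4.998  0.006 -8.665] turn shares [ -0.   -14.93  -0.  ]
-y
shift shares [-4.998  0.006 -8.665] turn shares [ 0.   24.34  0.  ]
```

Emit:
apply_moves(
  plan="0 0 0 0 -0.46 0 0; 0 0 0 0 -0.46 0 0; 0 0 0 0 -0.46 0 0; 0 0 0 0 -0.46 0 0; 0 0 0 0 0 0 0",
)

```text
time_s: 1.05
eef_pos: [0.1731, 0.5483, 0.2423]
eef_rot: [-0.521, 0.521, 0.478, -0.478]
wrist_force: [-0.3, -0.0, 0.3]
opening: 0.144
```

```bash
python3 - <<'E'
from h import *
np.set_printoptions(precision=3,suppress=True)
p,R,o=pose();print(R.as_matrix(),o["opening"],o["time_s"])
x=np.array([np.sin(.085),np.cos(.085),0]);y=np.array([0,0,-1.])
goal(world([-.05,.05,.242]),Ro.from_matrix(np.c_[x,y,np.cross(x,y)]))
E
```

```text
[[ 0.084  0.    -0.996]
 [ 0.996 -0.     0.084]
 [-0.    -1.    -0.   ]] 0.143734936314944 1.05
shift shares [-6.779  0.006 -7.357] turn shares [ 0.     0.004 -0.   ]
```

Emit:
apply_moves(
  plan="-0.68 0 -0.74 0 0 0 0; -0.68 0 -0.74 0 0 0 0; -0.68 0 -0.74 0 0 0 0; -0.68 0 -0.74 0 0 0 0; -0.68 0 -0.74 0 0 0 0",
)

```text
time_s: 1.55
eef_pos: [0.3431, 0.3627, 0.2426]
eef_rot: [-0.521, 0.521, 0.478, -0.478]
wrist_force: [0.8, 0.7, 0.3]
opening: 0.004
```

Emit:
apply_moves(
  plan="-0.68 0 -0.74 0 0 0 0; -0.68 0 -0.74 0 0 0 0; -0.68 0 -0.74 0 0 0 0; -0.68 0 -0.74 0 0 0 0; 0 0 0 0 0 0 0",
)

```text
time_s: 2.05
eef_pos: [0.4811, 0.2123, 0.2425]
eef_rot: [-0.522, 0.524, 0.476, -0.476]
wrist_force: [-0.6, 0.2, -0.6]
opening: -0.002
```

```bash
python3 - <<'E'
from h import *
np.set_printoptions(precision=4,suppress=True)
p,R,o=pose();print(R.as_matrix(),o["opening"],o["time_s"],local(p))
cv2.imwrite("pics/c_wrist.png",ctrl.camera("wrist")[:,:,::-1])
for t in("lever_top","home_dot"):
    r=ctrl.recognise("wrist",t); print(t,[(q,local(q["point"])) for q in r[:2]])
x=np.array([np.sin(.085),np.cos(.085),0]);y=np.array([0,0,-1.])
goal(world([-.05,.05,.242]),Ro.from_matrix(np.c_[x,y,np.cross(x,y)]))
E
```

```text
[[ 0.0929  0.0021 -0.9957]
 [ 0.9957 -0.0014  0.0929]
 [-0.0012 -1.     -0.0022]] -0.0016328149244896866 2.05 [-0.0826  0.0801  0.2425]
lever_top [({'point': [0.5008, 0.1261, 0.0742], 'score': 0.66}, array([-0.0556, -0.0041,  0.0742]))]
home_dot [({'point': [0.5292, 0.1266, 0.0529], 'score': 0.85}, array([-0.0274, -0.0012,  0.0529])), ({'point': [0.4801, 0.2953, 0.0099], 'score': 0.51}, array([-0.0906,  0.1627,  0.0099]))]
shift shares [-0.6824  0.0013 -0.7394] turn shares [-0.0066 -0.0163  0.0015]
```

View pics/c_wrist.png

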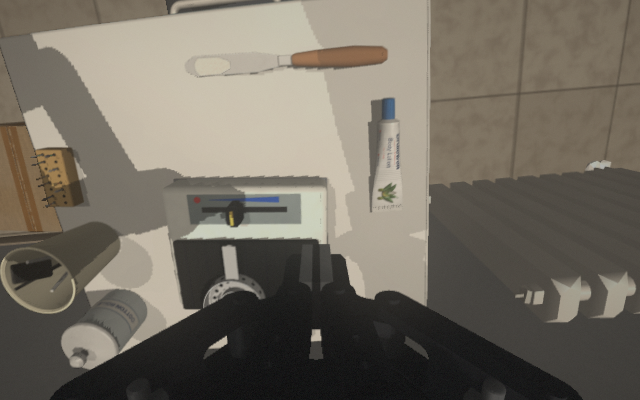

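The closed fingers show with their tips near (316,248). The lever is at (232,215) and the red dot at (196,199). I'll enlarge this to check the positions and the finger width.

```bash
python3 - <<'E'
import cv2
im=cv2.imread("pics/c_wrist.png")
cv2.imwrite("pics/d_wrist.png",cv2.resize(im[175:275,175:365],None,fx=4,fy=4,interpolation=cv2.INTER_CUBIC))
E
```

```text
(no output)
```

View pics/d_wrist.png

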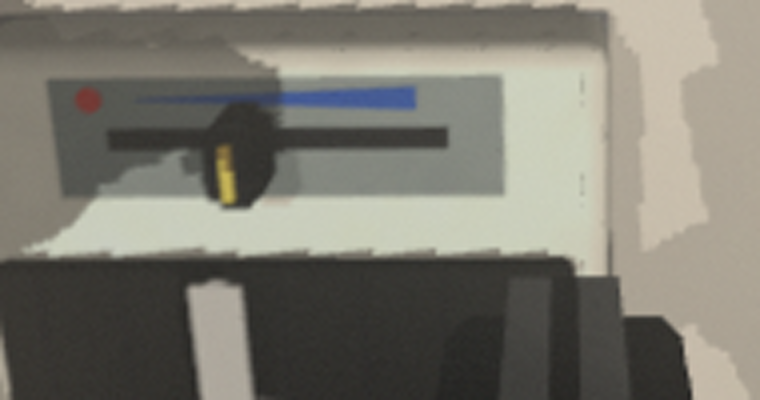

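```bash
python3 - <<'E'
from h import *
np.set_printoptions(precision=4,suppress=True)
c=ctrl.get_calibration("wrist");p,R,o=pose()
W=lambda x,y,z:at_z(c,x/4+175-.4,y/4+175-.4,z)
for n,a in(("dot",(88,100,.055)),("lev",(227,175,.0815)),("s0",(108,139,.054)),("s1",(447,136,.054))):
    w=W(*a);print(n,w,local(w))
for a in((505,280),(550,280),(580,280),(625,280)): print("tip",R.inv().apply(W(*a,p[2]-.011)-p))
for a in((450,330),(685,330)): print("back +15mm",R.inv().apply(W(*a,p[2]+.004)-p), R.inv().apply(W(*a,p[2]-.011)-p))
E
```

```text
dot [0.4871 0.0877 0.055 ] [-0.066  -0.0435  0.055 ]
lev [0.5022 0.1296 0.0815] [-0.0545 -0.0005  0.0815]
s0 [0.4987 0.0905 0.054 ] [-0.0547 -0.0398  0.054 ]
s1 [0.506  0.1818 0.054 ] [-0.0552  0.0518  0.054 ]
tip [-0.0083  0.011   0.0096]
tip [-0.0027  0.011   0.0095]
tip [0.0011 0.011  0.0095]
tip [0.0067 0.011  0.0095]
back +15mm [-0.0138 -0.004   0.0105] [-0.0153  0.011   0.0026]
back +15mm [ 0.0127 -0.004   0.0104] [0.0143 0.011  0.0026]
```

Emit:
apply_moves(
  plan="-0.75 0 -0.74 0 0 0 0; 0 0.6 0 0 0 0 0; 0 0.6 0 0 0 0 0; 0 0.6 0 0 0 0 0; 0 0.6 0 0 0 0 0",
)

```text
time_s: 2.7
eef_pos: [0.5083, 0.1801, 0.1214]
eef_rot: [0.52, -0.52, -0.479, 0.479]
wrist_force: [0.7, -0.8, 0.1]
opening: 0.004
```

Emit:
apply_moves(
  plan="0 0 0 0 0 0 0; 0 0 0 0 0 0 0; 0 0 0 0 0 0 0; 0 0 0 0 0 0 0; 0 0 0 0 0 0 0",
)

```text
time_s: 3.2
eef_pos: [0.5102, 0.1787, 0.1238]
eef_rot: [-0.52, 0.521, 0.479, -0.478]
wrist_force: [-0.5, -0.2, -0.3]
opening: -0.001
```

```bash
python3 - <<'E'
from h import *
np.set_printoptions(precision=4,suppress=True)
p,R,o=pose();print(o["time_s"],p,local(p),o["wrist_force"])
cw=ctrl.get_calibration("wrist")
im=ctrl.camera("wrist");cv2.imwrite("pics/e_wrist.png",im[:,:,::-1])
x=np.array([np.sin(.085),np.cos(.085),0]);y=np.array([0,0,-1.])
goal(world([-.05,.045,.11]),Ro.from_matrix(np.c_[x,y,np.cross(x,y)]))
print(proj(cw,[world([-.061,-.05,.055]),world([-.05,-.007,.0815]),p+R.apply([0,.011,0])]))
E
```

```text
3.2 [0.5102 0.1787 0.1238] [-0.0507  0.049   0.1238] [-0.4633 -0.1855 -0.2679]
shift shares [-0.0781  0.269  -0.0176] turn shares [0.0161 0.0001 0.0034]
[[170.4433 206.4129]
 [224.3579 237.5747]
 [317.5021 261.7386]]
```

View pics/e_wrist.png

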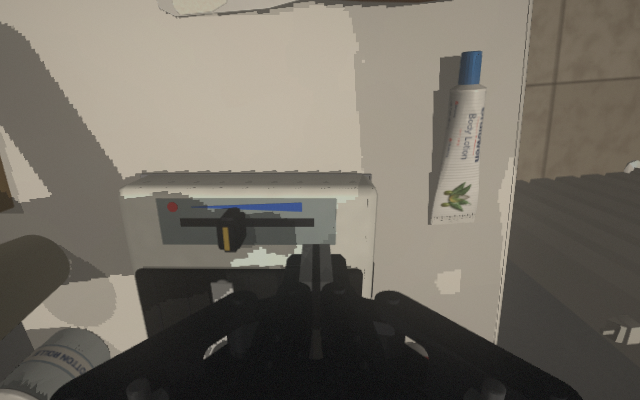

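The wrist view agrees with the model. The dot is predicted at (170,206) and seen at (172,207); the lever is predicted at (224,238) and seen at (227,239). Now I'll descend on the +y side.

Emit:
apply_moves(
  plan="0 0.3 -0.02 0 0 0 0; 0 0.3 0 0 0 0 0; 0 0.25 0 0 0 0 0; 0 0.17 0 0 0 0 0; -0.2 0 0 0 0 0 0",
)

```text
time_s: 3.75
eef_pos: [0.508, 0.1685, 0.0691]
eef_rot: [0.521, -0.52, -0.478, 0.48]
wrist_force: [0.8, -1.3, -0.7]
opening: 0.0
```

Emit:
apply_moves(
  plan="-0.1 0 0 0 0 0 0; -0.08 0 0 0 0 0 0; 0 0 0 0 0 0 0; 0 0 0 0 0 0 0; 0 0 0 0 0 0 0",
)

```text
time_s: 4.25
eef_pos: [0.509, 0.1595, 0.0717]
eef_rot: [-0.521, 0.521, 0.479, -0.478]
wrist_force: [0.3, -0.2, -0.1]
opening: -0.0
```

```bash
cat >s.py <<'E'
from h import *
np.set_printoptions(precision=4,suppress=True)
p,R,o=pose();print(o["time_s"],local(p),"F local",local(np.r_[np.array(o["wrist_force"])[:2]+[.5566,.1255],o["wrist_force"][2]]))
E
python3 s.py
```

```text
4.25 [-0.0503  0.0298  0.0717] F local [ 0.31   -0.183  -0.1247]
```

Emit:
apply_moves(
  plan="-0.04 0 0 0 0 0 0; -0.04 0 0 0 0 0 0; -0.04 0 0 0 0 0 0; -0.04 0 0 0 0 0 0; 0 0 0 0 0 0 0",
)

```text
time_s: 4.75
eef_pos: [0.508, 0.1511, 0.0713]
eef_rot: [-0.521, 0.521, 0.478, -0.478]
wrist_force: [0.1, 0.1, -0.3]
opening: -0.0
```

Emit:
apply_moves(
  plan="-0.02 0 0 0 0 0 0; -0.02 0 0 0 0 0 0; -0.02 0 0 0 0 0 0; -0.02 0 0 0 0 0 0; 0 0 0 0 0 0 0",
)

```text
time_s: 5.25
eef_pos: [0.5077, 0.1473, 0.0713]
eef_rot: [0.521, -0.521, -0.478, 0.478]
wrist_force: [0.2, 0.7, -0.2]
opening: -0.002
```

```bash
python3 s.py
```

```text
5.25 [-0.0506  0.0176  0.0713] F local [ 0.1676  0.7367 -0.2222]
```

Emit:
apply_moves(
  plan="-0.03 0 0 0 0 0 0; -0.03 0 0 0 0 0 0; 0 0 0 0 0 0 0; 0 0 0 0 0 0 0; 0 0 0 0 0 0 0",
)

```text
time_s: 5.75
eef_pos: [0.5075, 0.1445, 0.0713]
eef_rot: [0.521, -0.521, -0.478, 0.478]
wrist_force: [-0.3, 1.6, -0.5]
opening: -0.001
```

Emit:
apply_moves(
  plan="-0.03 0 0 0 0 0 0; -0.03 0 0 0 0 0 0; 0 0 0 0 0 0 0; 0 0 0 0 0 0 0; 0 0 0 0 0 0 0",
)

```text
time_s: 6.25
eef_pos: [0.5072, 0.1416, 0.0713]
eef_rot: [0.521, -0.521, -0.478, 0.478]
wrist_force: [0.2, 5.5, -0.1]
opening: -0.0
```

Emit:
apply_moves(
  plan="-0.03 0 0 0 0 0 0; -0.03 0 0 0 0 0 0; 0 0 0 0 0 0 0; 0 0 0 0 0 0 0; 0 0 0 0 0 0 0",
)

```text
time_s: 6.75
eef_pos: [0.507, 0.138, 0.0713]
eef_rot: [-0.521, 0.521, 0.478, -0.478]
wrist_force: [-0.2, -1.2, 0.5]
opening: -0.003
```

Emit:
apply_moves(
  plan="-0.03 0 0 0 0 0 0; -0.03 0 0 0 0 0 0; 0 0 0 0 0 0 0; 0 0 0 0 0 0 0; 0 0 0 0 0 0 0",
)

```text
time_s: 7.25
eef_pos: [0.5067, 0.1355, 0.0713]
eef_rot: [0.521, -0.521, -0.478, 0.478]
wrist_force: [0.6, 0.9, 0.9]
opening: -0.003
```

```bash
python3 s.py
```

```text
7.25 [-0.0506  0.0057  0.0713] F local [0.5604 0.9178 0.8648]
```

First click felt near y = 0.139. Continuing to the next one.

Emit:
apply_moves(
  plan="-0.03 0 0 0 0 0 0; -0.03 0 0 0 0 0 0; 0 0 0 0 0 0 0; 0 0 0 0 0 0 0; 0 0 0 0 0 0 0",
)

```text
time_s: 7.75
eef_pos: [0.5065, 0.1324, 0.0713]
eef_rot: [0.521, -0.521, -0.478, 0.478]
wrist_force: [-0.9, 0.0, -1.0]
opening: -0.0
```

Emit:
apply_moves(
  plan="-0.03 0 0 0 0 0 0; -0.03 0 0 0 0 0 0; 0 0 0 0 0 0 0; 0 0 0 0 0 0 0; 0 0 0 0 0 0 0",
)

```text
time_s: 8.25
eef_pos: [0.5062, 0.1296, 0.0713]
eef_rot: [0.521, -0.521, -0.478, 0.478]
wrist_force: [0.6, 3.4, 0.2]
opening: -0.0
```

Emit:
apply_moves(
  plan="-0.03 0 0 0 0 0 0; -0.03 0 0 0 0 0 0; 0 0 0 0 0 0 0; 0 0 0 0 0 0 0; 0 0 0 0 0 0 0",
)

```text
time_s: 8.75
eef_pos: [0.506, 0.1265, 0.0713]
eef_rot: [0.521, -0.521, -0.478, 0.478]
wrist_force: [1.1, 3.2, -0.4]
opening: 0.003
```

Emit:
apply_moves(
  plan="-0.03 0 0 0 0 0 0; -0.03 0 0 0 0 0 0; 0 0 0 0 0 0 0; 0 0 0 0 0 0 0; 0 0 0 0 0 0 0",
)

```text
time_s: 9.25
eef_pos: [0.5057, 0.1232, 0.0712]
eef_rot: [-0.521, 0.521, 0.478, -0.478]
wrist_force: [0.6, -0.2, 0.0]
opening: 0.007
```

```bash
python3 s.py
```

```text
9.25 [-0.0506 -0.0066  0.0712] F local [ 0.6101 -0.1331  0.048 ]
```

Emit:
apply_moves(
  plan="-0.03 0 0 0 0 0 0; -0.03 0 0 0 0 0 0; 0 0 0 0 0 0 0; 0 0 0 0 0 0 0; 0 0 0 0 0 0 0",
)

```text
time_s: 9.75
eef_pos: [0.5054, 0.1205, 0.0713]
eef_rot: [0.521, -0.521, -0.478, 0.478]
wrist_force: [0.1, -0.3, 0.4]
opening: 0.001
```

Emit:
apply_moves(
  plan="-0.02 0 0 0 0 0 0; -0.02 0 0 0 0 0 0; 0 0 0 0 0 0 0; 0 0 0 0 0 0 0; 0 0 0 0 0 0 0",
)

```text
time_s: 10.25
eef_pos: [0.5053, 0.1185, 0.0713]
eef_rot: [-0.521, 0.521, 0.478, -0.478]
wrist_force: [0.1, -0.1, -1.1]
opening: -0.001
```

Emit:
apply_moves(
  plan="-0.02 0 0 0 0 0 0; 0 0 0 0 0 0 0; 0 0 0 0 0 0 0; 0 0 0 0 0 0 0; 0 0 0 0 0 0 0",
)

```text
time_s: 10.75
eef_pos: [0.5052, 0.1175, 0.0713]
eef_rot: [-0.521, 0.521, 0.478, -0.478]
wrist_force: [-0.0, -0.1, -0.1]
opening: -0.004
```

```bash
python3 s.py
```

```text
10.75 [-0.0506 -0.0123  0.0713] F local [-0.0299 -0.1144 -0.092 ]
```

Emit:
apply_moves(
  plan="-0.02 0 0 0 0 0 0; 0 0 0 0 0 0 0; 0 0 0 0 0 0 0; 0 0 0 0 0 0 0; 0 0 0 0 0 0 0",
)

```text
time_s: 11.25
eef_pos: [0.5051, 0.1166, 0.0713]
eef_rot: [0.521, -0.521, -0.478, 0.478]
wrist_force: [0.1, 1.0, 0.3]
opening: 0.001
```

Emit:
apply_moves(
  plan="-0.02 0 0 0 0 0 0; 0 0 0 0 0 0 0; 0 0 0 0 0 0 0; 0 0 0 0 0 0 0; 0 0 0 0 0 0 0",
)

```text
time_s: 11.75
eef_pos: [0.505, 0.1156, 0.0713]
eef_rot: [0.521, -0.521, -0.478, 0.478]
wrist_force: [0.3, 3.0, -0.0]
opening: 0.001
```

```bash
python3 s.py
```

```text
11.75 [-0.0505 -0.0142  0.0713] F local [ 0.0615  2.9713 -0.0464]
```

Emit:
apply_moves(
  plan="-0.02 0 0 0 0 0 0; 0 0 0 0 0 0 0; 0 0 0 0 0 0 0; 0 0 0 0 0 0 0; 0 0 0 0 0 0 0",
)

```text
time_s: 12.25
eef_pos: [0.505, 0.1151, 0.0713]
eef_rot: [0.521, -0.521, -0.479, 0.478]
wrist_force: [1.4, 6.6, -0.3]
opening: -0.0
```

```bash
python3 s.py
```

```text
12.25 [-0.0505 -0.0147  0.0713] F local [ 0.8068  6.7209 -0.2689]
```

The force rose against the home stop, with 0.5 mm moved of 1 mm commanded and 6.6 N, so joint = −2 mm at y = 0.1151. I'll back off, lift over and come down on the −y side.

Emit:
apply_moves(
  plan="0.1 0 0 0 0 0 0; 0.1 0 0 0 0 0 0; 0 -0.4 0 0 0 0 0; 0 -0.4 0 0 0 0 0; 0 0 0 0 0 0 0",
)

```text
time_s: 12.75
eef_pos: [0.5079, 0.1246, 0.1139]
eef_rot: [-0.519, 0.522, 0.48, -0.477]
wrist_force: [-0.5, 0.3, -0.1]
opening: -0.001
```

Emit:
apply_moves(
  plan="-0.4 0 0 0 0 0 0; -0.4 0 0 0 0 0 0; -0.4 0 0 0 0 0 0; -0.2 0 0 0 0 0 0; -0.1 0 0 0 0 0 0",
)

```text
time_s: 13.25
eef_pos: [0.4991, 0.049, 0.1108]
eef_rot: [0.521, -0.521, -0.478, 0.478]
wrist_force: [-0.5, 0.6, 0.1]
opening: 0.002
```

```bash
python3 s.py; python3 - <<'E'
from h import *
p,R,o=pose();cw=ctrl.get_calibration("wrist")
cv2.imwrite("pics/f_wrist.png",ctrl.camera("wrist")[:,:,::-1])
cv2.imwrite("pics/f_top.png",cv2.resize(ctrl.camera("top")[145:240,270:375,::-1],None,fx=6,fy=6))
x=np.array([np.sin(.085),np.cos(.085),0]);y=np.array([0,0,-1.])
goal(world([-.05,-.075,.0713]),Ro.from_matrix(np.c_[x,y,np.cross(x,y)]))
print(proj(cw,[world([-.05,-.035,.0815])]))
E
```

```text
13.25 [-0.0508 -0.0811  0.1108] F local [-0.5415  0.5952  0.125 ]
shift shares [ 0.11122489  0.7932767  -0.01337893] turn shares [-0.00382297 -0.00748939  0.00042243]
[[398.87014283 247.0212336 ]]
```

View pics/f_wrist.png

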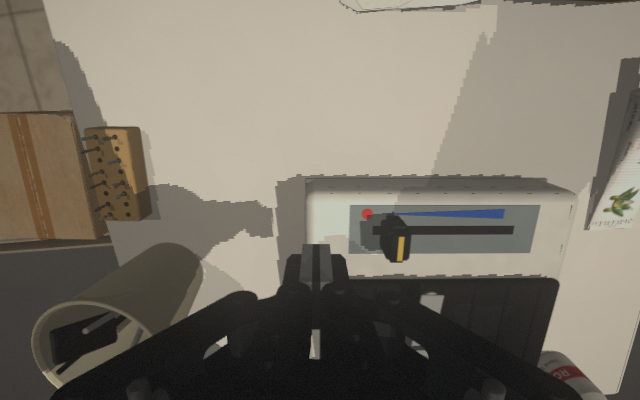

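Lever seen at (400,248) against a predicted home position of (399,247), so home is confirmed. Now down on the −y side.

Emit:
apply_moves(
  plan="0 0.25 0 0 0 0 0; 0 0.25 0 0 0 0 0; 0 0.2 0 0 0 0 0; 0 0.09 0 0 0 0 0; 0.06 0 0 0 0 0 0",
)

```text
time_s: 13.85
eef_pos: [0.4987, 0.053, 0.0705]
eef_rot: [0.521, -0.52, -0.478, 0.479]
wrist_force: [0.6, -0.2, 0.6]
opening: 0.002
```

Emit:
apply_moves(
  plan="0.06 0 0 0 0 0 0; 0.06 0 0 0 0 0 0; 0.04 0 0 0 0 0 0; 0 0 0 0 0 0 0; 0 0 0 0 0 0 0",
)

```text
time_s: 14.35
eef_pos: [0.5005, 0.0608, 0.072]
eef_rot: [-0.521, 0.521, 0.478, -0.478]
wrist_force: [0.1, -0.6, 0.2]
opening: 0.005
```

```bash
python3 s.py
```

```text
14.35 [-0.0504 -0.0693  0.072 ] F local [ 0.108  -0.5885  0.2222]
```

Emit:
apply_moves(
  plan="0.03 0 0 0 0 0 0; 0.03 0 0 0 0 0 0; 0.02 0 0 0 0 0 0; 0 0 0 0 0 0 0; 0 0 0 0 0 0 0",
)

```text
time_s: 14.85
eef_pos: [0.5007, 0.0647, 0.0718]
eef_rot: [-0.521, 0.521, 0.478, -0.478]
wrist_force: [-0.1, 0.2, 0.6]
opening: 0.002
```

Emit:
apply_moves(
  plan="0.03 0 0 0 0 0 0; 0.03 0 0 0 0 0 0; 0.02 0 0 0 0 0 0; 0 0 0 0 0 0 0; 0 0 0 0 0 0 0",
)

```text
time_s: 15.35
eef_pos: [0.501, 0.0687, 0.0718]
eef_rot: [-0.521, 0.521, 0.478, -0.478]
wrist_force: [0.1, 0.1, 0.3]
opening: -0.002
```

Emit:
apply_moves(
  plan="0.02 0 0 0 0 0 0; 0.02 0 0 0 0 0 0; 0 0 0 0 0 0 0; 0 0 0 0 0 0 0; 0 0 0 0 0 0 0",
)

```text
time_s: 15.85
eef_pos: [0.5012, 0.0707, 0.0718]
eef_rot: [0.521, -0.521, -0.478, 0.478]
wrist_force: [-0.2, -1.4, -0.4]
opening: 0.001
```

Emit:
apply_moves(
  plan="0.02 0 0 0 0 0 0; 0.02 0 0 0 0 0 0; 0 0 0 0 0 0 0; 0 0 0 0 0 0 0; 0 0 0 0 0 0 0",
)

```text
time_s: 16.35
eef_pos: [0.5014, 0.0727, 0.0718]
eef_rot: [-0.521, 0.521, 0.478, -0.478]
wrist_force: [-0.6, 0.1, -0.5]
opening: 0.002
```

Emit:
apply_moves(
  plan="0.02 0 0 0 0 0 0; 0.02 0 0 0 0 0 0; 0 0 0 0 0 0 0; 0 0 0 0 0 0 0; 0 0 0 0 0 0 0",
)

```text
time_s: 16.85
eef_pos: [0.5015, 0.0747, 0.0718]
eef_rot: [0.521, -0.521, -0.478, 0.478]
wrist_force: [0.7, -0.5, 1.5]
opening: -0.004
```

Emit:
apply_moves(
  plan="0.02 0 0 0 0 0 0; 0.02 0 0 0 0 0 0; 0 0 0 0 0 0 0; 0 0 0 0 0 0 0; 0 0 0 0 0 0 0",
)

```text
time_s: 17.35
eef_pos: [0.5017, 0.0766, 0.0718]
eef_rot: [-0.521, 0.521, 0.478, -0.478]
wrist_force: [0.3, -0.6, -0.4]
opening: -0.001
```

Emit:
apply_moves(
  plan="0.02 0 0 0 0 0 0; 0.02 0 0 0 0 0 0; 0 0 0 0 0 0 0; 0 0 0 0 0 0 0; 0 0 0 0 0 0 0",
)

```text
time_s: 17.85
eef_pos: [0.5019, 0.0785, 0.0718]
eef_rot: [-0.521, 0.521, 0.478, -0.478]
wrist_force: [0.0, -3.5, 0.1]
opening: 0.001
```

Emit:
apply_moves(
  plan="0.02 0 0 0 0 0 0; 0.02 0 0 0 0 0 0; 0 0 0 0 0 0 0; 0 0 0 0 0 0 0; 0 0 0 0 0 0 0",
)

```text
time_s: 18.35
eef_pos: [0.5021, 0.0807, 0.0718]
eef_rot: [-0.521, 0.521, 0.478, -0.478]
wrist_force: [-0.4, -3.7, -0.2]
opening: -0.002
```

Emit:
apply_moves(
  plan="0.02 0 0 0 0 0 0; 0.02 0 0 0 0 0 0; 0 0 0 0 0 0 0; 0 0 0 0 0 0 0; 0 0 0 0 0 0 0",
)

```text
time_s: 18.85
eef_pos: [0.5022, 0.083, 0.0718]
eef_rot: [0.521, -0.521, -0.478, 0.478]
wrist_force: [0.1, -0.6, -0.9]
opening: 0.005
```

Click 1 came between y = 0.081 and 0.083. The next two should come near 0.096 and 0.110.

Emit:
apply_moves(
  plan="0.02 0 0 0 0 0 0; 0.02 0 0 0 0 0 0; 0.02 0 0 0 0 0 0; 0 0 0 0 0 0 0; 0 0 0 0 0 0 0",
)

```text
time_s: 19.35
eef_pos: [0.5025, 0.0857, 0.0718]
eef_rot: [0.521, -0.521, -0.478, 0.478]
wrist_force: [0.6, -0.3, 0.7]
opening: 0.0
```

Emit:
apply_moves(
  plan="0.02 0 0 0 0 0 0; 0.02 0 0 0 0 0 0; 0.02 0 0 0 0 0 0; 0 0 0 0 0 0 0; 0 0 0 0 0 0 0",
)

```text
time_s: 19.85
eef_pos: [0.5027, 0.0887, 0.0718]
eef_rot: [-0.521, 0.521, 0.478, -0.478]
wrist_force: [-0.2, 0.8, 0.2]
opening: 0.0
```

Emit:
apply_moves(
  plan="0.02 0 0 0 0 0 0; 0.02 0 0 0 0 0 0; 0.02 0 0 0 0 0 0; 0 0 0 0 0 0 0; 0 0 0 0 0 0 0",
)

```text
time_s: 20.35
eef_pos: [0.503, 0.0915, 0.0718]
eef_rot: [-0.521, 0.521, 0.478, -0.478]
wrist_force: [-0.4, -1.1, 0.3]
opening: -0.0
```

Emit:
apply_moves(
  plan="0.02 0 0 0 0 0 0; 0.02 0 0 0 0 0 0; 0 0 0 0 0 0 0; 0 0 0 0 0 0 0; 0 0 0 0 0 0 0",
)

```text
time_s: 20.85
eef_pos: [0.5031, 0.0935, 0.0718]
eef_rot: [-0.521, 0.521, 0.478, -0.478]
wrist_force: [-1.0, -3.5, 0.4]
opening: -0.001
```

Emit:
apply_moves(
  plan="0.02 0 0 0 0 0 0; 0.02 0 0 0 0 0 0; 0 0 0 0 0 0 0; 0 0 0 0 0 0 0; 0 0 0 0 0 0 0",
)

```text
time_s: 21.35
eef_pos: [0.5034, 0.0959, 0.0718]
eef_rot: [0.521, -0.521, -0.478, 0.478]
wrist_force: [-1.2, -1.5, -0.3]
opening: 0.003
```

Emit:
apply_moves(
  plan="0.02 0 0 0 0 0 0; 0 0 0 0 0 0 0; 0 0 0 0 0 0 0; 0 0 0 0 0 0 0; 0 0 0 0 0 0 0",
)

```text
time_s: 21.85
eef_pos: [0.5034, 0.0967, 0.0718]
eef_rot: [0.521, -0.521, -0.478, 0.478]
wrist_force: [0.1, 0.5, -0.3]
opening: 0.003
```

Emit:
apply_moves(
  plan="0.02 0 0 0 0 0 0; 0 0 0 0 0 0 0; 0 0 0 0 0 0 0; 0 0 0 0 0 0 0; 0 0 0 0 0 0 0",
)

```text
time_s: 22.35
eef_pos: [0.5035, 0.0976, 0.0718]
eef_rot: [0.521, -0.521, -0.478, 0.478]
wrist_force: [1.1, -0.5, -0.1]
opening: -0.002
```

Emit:
apply_moves(
  plan="0.02 0 0 0 0 0 0; 0.02 0 0 0 0 0 0; 0.02 0 0 0 0 0 0; 0 0 0 0 0 0 0; 0 0 0 0 0 0 0",
)

```text
time_s: 22.85
eef_pos: [0.5037, 0.1006, 0.0718]
eef_rot: [-0.521, 0.521, 0.478, -0.478]
wrist_force: [-0.4, -0.3, -0.3]
opening: -0.002
```

Emit:
apply_moves(
  plan="0.02 0 0 0 0 0 0; 0.02 0 0 0 0 0 0; 0.02 0 0 0 0 0 0; 0 0 0 0 0 0 0; 0 0 0 0 0 0 0",
)

```text
time_s: 23.35
eef_pos: [0.504, 0.1036, 0.0718]
eef_rot: [0.521, -0.521, -0.478, 0.478]
wrist_force: [0.5, 0.0, -0.2]
opening: -0.001
```

```bash
python3 s.py
```

```text
23.35 [-0.0506 -0.0263  0.0718] F local [ 0.5036  0.0648 -0.1768]
```

Click 2 came at about 0.096. Now slowly to the third.

Emit:
apply_moves(
  plan="0.02 0 0 0 0 0 0; 0.02 0 0 0 0 0 0; 0 0 0 0 0 0 0; 0 0 0 0 0 0 0; 0 0 0 0 0 0 0",
)

```text
time_s: 23.85
eef_pos: [0.5042, 0.1054, 0.0718]
eef_rot: [-0.521, 0.521, 0.478, -0.478]
wrist_force: [-0.7, -2.3, 0.4]
opening: -0.002
```

Emit:
apply_moves(
  plan="0.02 0 0 0 0 0 0; 0.02 0 0 0 0 0 0; 0 0 0 0 0 0 0; 0 0 0 0 0 0 0; 0 0 0 0 0 0 0",
)

```text
time_s: 24.35
eef_pos: [0.5043, 0.1074, 0.0718]
eef_rot: [-0.521, 0.521, 0.478, -0.478]
wrist_force: [-0.5, -4.3, -0.1]
opening: -0.003
```

Emit:
apply_moves(
  plan="0.02 0 0 0 0 0 0; 0 0 0 0 0 0 0; 0 0 0 0 0 0 0; 0 0 0 0 0 0 0; 0 0 0 0 0 0 0",
)

```text
time_s: 24.85
eef_pos: [0.5044, 0.1086, 0.0718]
eef_rot: [0.521, -0.521, -0.478, 0.478]
wrist_force: [-0.6, -3.5, -0.5]
opening: 0.002
```

Emit:
apply_moves(
  plan="0.02 0 0 0 0 0 0; 0 0 0 0 0 0 0; 0 0 0 0 0 0 0; 0 0 0 0 0 0 0; 0 0 0 0 0 0 0",
)

```text
time_s: 25.35
eef_pos: [0.5045, 0.1097, 0.0718]
eef_rot: [0.521, -0.521, -0.478, 0.478]
wrist_force: [-0.4, -1.8, -0.5]
opening: -0.001
```

Emit:
apply_moves(
  plan="0.02 0 0 0 0 0 0; 0 0 0 0 0 0 0; 0 0 0 0 0 0 0; 0 0 0 0 0 0 0; 0 0 0 0 0 0 0",
)

```text
time_s: 25.85
eef_pos: [0.5046, 0.1107, 0.0718]
eef_rot: [0.521, -0.521, -0.478, 0.478]
wrist_force: [0.0, 0.1, 0.8]
opening: -0.001
```

```bash
python3 s.py;  python3 - <<'E'
from h import *
p,R,o=pose();cw=ctrl.get_calibration("wrist")
cv2.imwrite("pics/g_wrist.png",ctrl.camera("wrist")[:,:,::-1])
print(proj(cw,[world([-.05,y,.0815]) for y in(-.007,0,.007)]))
E
```

```text
25.85 [-0.0506 -0.0192  0.0718] F local [0.0179 0.1071 0.82  ]
[[345.0254151  285.24584247]
 [360.72035259 285.18890032]
 [376.39538097 285.12006395]]
```

View pics/g_wrist.png

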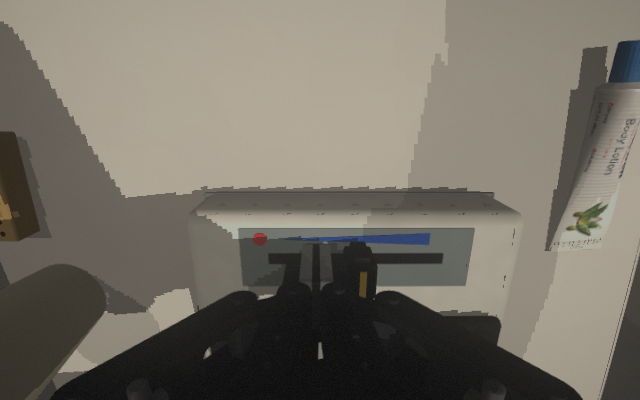

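The push has dropped to nothing, but the yellow line is at column 362, which means joint ≈ 35.5 mm. The third notch would put it at 376, so the lever is just on the crest. I'll push another millimetre.

Emit:
apply_moves(
  plan="0.02 0 0 0 0 0 0; 0 0 0 0 0 0 0; 0 0 0 0 0 0 0; 0 0 0 0 0 0 0; 0 0 0 0 0 0 0",
)

```text
time_s: 26.4
eef_pos: [0.5047, 0.1115, 0.0718]
eef_rot: [0.521, -0.521, -0.478, 0.478]
wrist_force: [-0.1, -0.5, 0.5]
opening: -0.005
```

```bash
python3 s.py;  python3 - <<'E'
from h import *
p,R,o=pose();cw=ctrl.get_calibration("wrist")
cv2.imwrite("pics/i_wrist.png",ctrl.camera("wrist")[200:340,220:440,::-1])
print(proj(cw,[world([-.05,y,.0815]) for y in(-.007,0,.007)])-[220,200])
E
```

```text
26.4 [-0.0506 -0.0183  0.0718] F local [-0.0303 -0.5352  0.5377]
[[123.18254471  85.26273849]
 [138.88388956  85.20860407]
 [154.56647587  85.14256217]]
```

View pics/i_wrist.png

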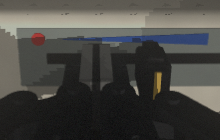

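The lever jumped clear of the finger. The yellow line is at crop column 157 against 155 expected for the third notch. I'll back off and lift.

Emit:
apply_moves(
  plan="-0.1 0 0 0 0 0 0; -0.1 0 0 0 0 0 0; 0 -0.5 0 0 0 0 0; 0 -0.6 0 0 0 0 0; 0 -0.6 0 0 0 0 0",
)

```text
time_s: 26.95
eef_pos: [0.5034, 0.101, 0.1574]
eef_rot: [0.521, -0.521, -0.478, 0.478]
wrist_force: [-0.1, 1.0, 0.5]
opening: -0.0
```

Emit:
apply_moves(
  plan="-0.5 -0.5 0 0 0 0 0; -0.5 0 0 0 0 0 0; 0 0 0 0 0 0 0; 0 0 0 0 0 0 0; 0 0 0 0 0 0 0",
)

```text
time_s: 27.45
eef_pos: [0.4992, 0.0521, 0.1812]
eef_rot: [0.521, -0.52, -0.478, 0.478]
wrist_force: [-0.6, 0.4, -0.0]
opening: -0.003
```

```bash
python3 s.py;  python3 - <<'E'
from h import *
p,R,o=pose();cw=ctrl.get_calibration("wrist")
cv2.imwrite("pics/j_wrist.png",ctrl.camera("wrist")[:,:,::-1])
print(proj(cw,[world([-.05,y,.0815]) for y in(-.007,0,.007)]))
im=ctrl.camera("top");cv2.imwrite("pics/j_top.png",im[:,:,::-1])
E
```

```text
27.45 [-0.051  -0.078   0.1812] F local [-0.5883  0.3919 -0.0152]
[[407.81256982 207.58257425]
 [416.74164873 207.56212431]
 [425.65645367 207.54136453]]
```

View pics/j_wrist.png

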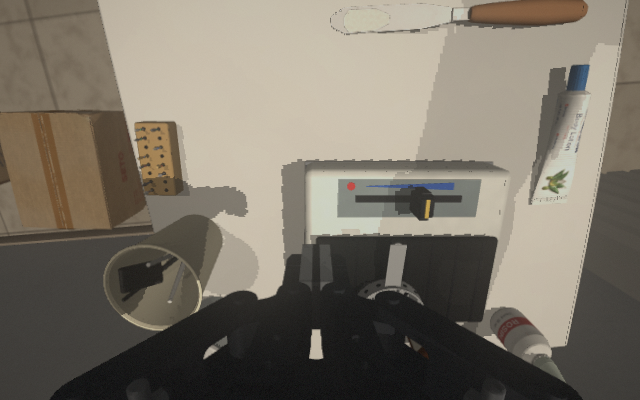

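View pics/j_top.png

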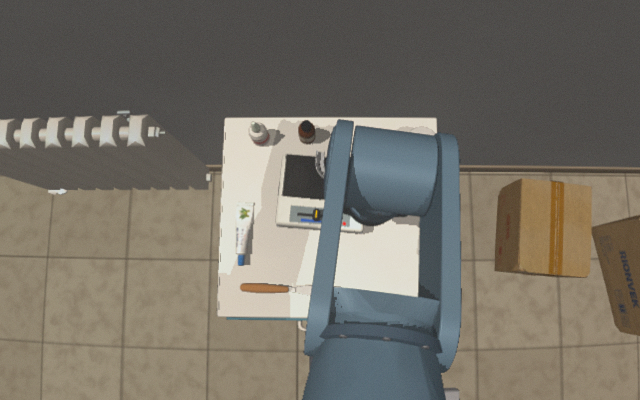

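The yellow line is at (428,208) against (426,208) predicted for the third notch. In the top view the lever moved from column 323 to about 316. The fingers are clear and the bystanders in view look unmoved.

```bash
python3 -c "
from bench import ctrl
print(ctrl.hand_in(), ctrl.get_obs()['time_s'])"
```

```text
the job is handed in; nothing more can be done
the job is handed in; nothing more can be done
```

The lever is in its third notch and the fingers are clear. I handed the job in at about 27.5 s of the 64 s allowed; no verdict came back.

- **To home:** With the gripper shut, I pushed the lever from about the second notch back to the home stop. I felt two clicks and then about 6.6 N against the stop. The wrist camera confirmed home to within 1 pixel.
- **Back out:** I lifted over to the other side and pushed out in 1–4 mm steps. The three clicks came with the tool at y of about 0.082, 0.096 and 0.111 m, and the wrist force never read more than about 7 N.

**Last checks:**
- **Position:** The yellow line was 2 pixels (about 1.5 mm) from where the third notch should put it.
- **Contact:** The wrist force was only noise, under 0.6 N.
- **Bystanders:** Those I could see looked unmoved. In the last top view the arm hid the beaker, the cotton jar and the bur block. The wrist view showed the beaker and bur block in place, but the cotton jar was not seen again.

**What disagreed:**
- **Early wrist picture:** It gave positions about 6 mm off, probably because the arm was still settling, so I did not use it.
- **Third crest:** The force dropped to nothing about 1 mm before the lever actually jumped. The camera showed this, so I pushed one more millimetre.
- **Networks:** Several of their points were wrong, so I measured from pixels instead.

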